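# Stand the knocked-back desk speakers up

## Task

Two of the three small black desk speakers have been knocked backwards and lean against the units behind them. Reach behind the top of each leaning one and push it forward until it stands upright on its base again, on the spot and still square to the unit behind it: push only, do not lift, drag or topple it forward. Leave the third speaker and everything else on the desk where it is.

Things in the scene. Friction and masses are not known exactly. Their poses are not given: they have to be found in the camera images.
- speaker_a: black desk speaker, box 95 deep (x) x 110 wide (y) x 190 high (z), 0.55-0.95 kg; at first it leans with its back on the amp's top front edge. Origin: centre of underside; x out of its back, z out of its top. Pitch = backward lean, 0.66 at first, 0 upright; its top leans towards (cos yaw, sin yaw). Leaning under about 0.46 it drops onto its base by itself. Too wide to grip
- speaker_b: black desk speaker, box 95 deep (x) x 110 wide (y) x 190 high (z), 0.55-0.95 kg; at first it leans with its back on the interface's top front edge. Origin: centre of underside; x out of its back, z out of its top. Pitch = backward lean, 0.66 at first, 0 upright; its top leans towards (cos yaw, sin yaw). Leaning under about 0.46 it drops onto its base by itself. Too wide to grip
- speaker_c: third speaker of the same kind, already standing upright on the desk with nothing behind it: to be left alone; origin: centre of its underside
- speaker_a_heel (a point): middle of the rear bottom edge of speaker_a, on which it pivots: 47.5 behind its origin (rests on the desk)
- speaker_a_top (a point): middle of the rear top edge of speaker_a: 190 from its heel along its z. At first about 150 above the desk, overhanging the amp's front face by about 48, with free space behind and below it for the fingers
- speaker_b_heel (a point): middle of the rear bottom edge of speaker_b, on which it pivots: 47.5 behind its origin (rests on the desk)
- speaker_b_top (a point): middle of the rear top edge of speaker_b: 190 from its heel along its z. At first about 150 above the desk, overhanging the interface's front face by about 62, with free space behind and below it for the fingers
- amp: dark steel box 140 deep (x) x 190 wide (y) x 88 high, fixed, with 4 knobs on its front (-x) face. Origin: centre of its underside. Yaw equals that of the speaker leaning on it
- interface: grey box 140 deep (x) x 190 wide (y) x 70 high, fixed, with 6 knobs on its front (-x) face. Origin: centre of its underside. Yaw equals that of the speaker leaning on it
- disc_case: clear case 45 x 110 x 14 lying on top of the amp near its rear edge; origin: centre of its underside
- tuner: white slab 30 x 60 x 16 lying on top of the interface near its rear edge; origin: centre of its underside
- mug: white mug, radius 38, 92 high, on the desk; origin: centre of its underside
- jar: jar, radius 32, 85 high, on the desk; origin: centre of its underside
- cup: dark steel pen cup, radius 36, 80 high, holding a drumstick and a pen fixed in it (up to 166 high), on the desk; origin: centre of its underside
- metronome: wooden metronome, straight below and tapering to the top, base radius 36, 115 high, on the desk; origin: centre of its underside
There are look-alikes about, which are no part of the job. What is shaped like the speaker_b but orange is not meant.

How it is judged:
At the end, for the whole second after the job is handed in: Both knocked-back speakers stand upright (within 0.06 rad) on the desk, at rest, the rear bottom edge of each within 25 mm of where it was and its back square to its unit within 0.15 rad, and every other thing is within 30 mm of where it was (angle between each of speaker_a, speaker_b's own z axis and vertical below 0.06 rad and height (world z) of each of speaker_a, speaker_b below 0.008 m and distance of each of speaker_a_heel, speaker_b_heel from where it was at the start of the episode below 0.025 m and linear speed of each of speaker_a, speaker_b below 0.02 m/s and angular speed of each of speaker_a, speaker_b below 0.1 rad/s and angle between the y axis of speaker_a and the y axis of amp, either way round below 0.15 rad and angle between the y axis of speaker_b and the y axis of interface, either way round below 0.15 rad and distance of each of speaker_c, mug, jar, cup, metronome, disc_case, tuner from where it was at the start of the episode below 0.03 m); the robot touches nothing.
It fails at once if a knocked-back speaker is lifted off the desk or pitched forward (its rear bottom edge more than 30 mm up) (height (world z) of any of speaker_a_heel, speaker_b_heel above 0.03 m).
It fails at once if a knocked-back speaker is dragged or carried off its spot (its rear bottom edge moved more than 25 mm) (distance of any of speaker_a_heel, speaker_b_heel from where it was at the start of the episode above 0.025 m).
It fails at once if another thing on the desk is shifted by more than 30 mm or knocked over (distance of any of speaker_c, mug, jar, cup, metronome, disc_case, tuner from where it was at the start of the episode above 0.03 m or angle between any of speaker_c, mug, jar, cup, metronome, disc_case, tuner's own z axis and vertical above 0.5 rad).
It also fails if it takes over 54 s, if anything falls off the work surface, if the arm or the gripper's body presses on something with over 40 N, if the wrist force passes 120 N, or if a joint passes its speed limit or range.

## Robot

A 6-joint arm with a two-finger parallel gripper is mounted at the origin on the work surface. World frame = base frame: x ahead of the robot, y to its left, z up, the work surface at z = 0. Lengths are in m, angles in rad, forces in N, time in s.
With the tool pointing down it reaches from about 0.35 to 0.875 m from the base axis. Payload 4.2 kg.
Tool frame: the origin (TCP) lies at the very end of the fingers, on their centre line; the grasp point (between the pads) lies 19 mm behind it; z points along the fingers, y is the line along which they close (so a half turn about z gives the same grasp; the last joint's range is limited). The gripper opens to 85 mm and grips with 20 to 120 N. Pads are 22 mm wide; open, the fingers measure 114 mm over their backs; the gripper's body (76 mm by 85 mm) begins 54 mm behind the grasp point. The pads swing forward as they close: fully open they stand 13 mm farther back than shut.
Start: joints at [1.601, 0.385, 0.008, 0, -1.194, -0.259], TCP at [0.142, 0.609, 0.231] pointing down, gripper open.
Joint ranges: [-3.14, 3.14], [-1.21, 2.06], [-1.07, 1.41], [-3.16, 2.05], [-2.99, -0.16], [-3.1, 3.1]. Speed limits (rad/s): [2.79, 2.79, 3.14, 3.14, 3.14, 3.14].

## Interface

Orientations are given as a unit quaternion [w, x, y, z].
In Python, from plant import * gives the robot as it stands.
- The arm moves only by the tool drive_tool, never from a script. Its argument "plan" is a list of rows, each a list of 7 numbers: the shift along the world's x, y, z in mm, then the turn, a rotation vector about the world's x, y, z in degrees, then the closure, from -1 (fully open) to 1 (shut). A call has 1 to 12 rows; each row is the pose to reach, as a shift and turn from the pose commanded when the call began; what a row does not reach only later rows make up. A row lasts 1/8 s, in which the tool goes at most 62.5 mm and 10.7 degrees, less where a joint would pass 70% of its speed; a pose out of reach is approached as far as the arm can. A call with a gripper value outside its range is refused whole. The fingers move at their own pace and stop on an object; the grip force is fixed at half the most. Time passes only in rows, so rows that repeat a pose let the fingers close. It gives the time, the measured TCP pose, the force, the opening and the grip force at its end, in the units of the state.
- sense(): the state, without advancing time (a new reading comes with each control period).
- snapshot(name): name is "scene" or "top" or "wrist"; returns (picture, depth): 384x512x3 uint8, red, green, blue; 384x512 float32, m along the optical axis (not along the pixel's ray), 0 where there is no reading.
- camera_model(name): a dict with "fovy" (degrees; the focal length in pixels is half the picture's height over the tangent of half this angle, whatever the lens; pixels are square), "cx", "cy" (the principal point, pixels), "origin" and "orientation" of the camera in the world; the wrist camera has in their place "hand_eye" (4x4, takes a point from camera to tool coordinates, whose origin is the TCP and whose axes are the flange's). Camera axes: x right, y up, looking along -z (the intrinsics and any distortion apply to the point x, -y, -z); pixel columns grow to the right and rows downward; lengths in m; the calibration is good to about 2 mm. A picture is of the moment at which its call begins: read the wrist's pose just before it. camera_model takes no time and is no camera call.
- sign_off(): hands the job in; it is judged then, once.
Trained networks look in the newest picture that a camera, given by its name, has taken for a name from the list of things; names that differ only in an ending like _2 or _b are one class to them, and where a whole thing is asked for, a point or a joint stands for the part that bears it (a point fixed in the world has none). Each returns a list of dicts, best first, with "p" (0 to 1); they miss things now and then, are a little off and sometimes report something else, mostly with a low value. They report only what shows in the picture. A call takes as long as a camera call. They do not tell look-alikes from the thing itself.
- trace(camera, thing): "region" (384x512 bool, what is visible of it) and "at" ([row, column] in pixels, amid what is visible of it).
- pinpoint(camera, thing): "at" ([row, column] in pixels: a listed point, or the origin of a listed thing).
The state is a dict: "time_s": time; "joints": joint angles; "qvel": joint speeds; "joint_efforts": joint torques, N m; "tcp_pos": TCP position; "tool_rot": TCP orientation; "wrist_force": force on the tool from outside, world axes, zero at the start; "torque": the same for the moment, N m; "gripper_width": finger opening in m; "gripper_force": force on a finger pad.
Only numpy, scipy, OpenCV 4.12 (cv2) and the standard library are available. Lean on these libraries where they do the work, as an engineer would, in place of code of your own. Each camera call takes 0.05 s, during which the arm holds its last target. There are 200 camera calls.

## Working session

There is one attempt and no reset: what is moved stays moved. The work goes in short steps, Python scripts to look and compute and a tool call to move; the robot and the scene stay as the last step left them, time stands still between calls to the robot, and variables do not carry over. Pictures are saved under pics/ and viewed, at most 10 in all, crops included, and the job is handed in when it is done.

Besides the shell and the picture viewer there is one more tool, called after "Request:" as name([rows], argument=value, ...), one row to a line, values as JSON. drive_tool: Moves the arm, as the interface text tells. Its arguments: {"type":"object","properties":{"plan":{"type":"array"}},"required":["plan"]}

```bash
mkdir -p pics
cat > h.py <<'E'
from plant import *
import numpy as np, cv2
from scipy.spatial.transform import Rotation as R
def quat(q): return R.from_quat([q[1],q[2],q[3],q[0]])
def cam(name, st=None):
    m=camera_model(name)
    if 'hand_eye' in m:
        st=st or sense(); T=np.eye(4); T[:3,:3]=quat(st['tool_rot']).as_matrix(); T[:3,3]=st['tcp_pos']
        T=T@np.array(m['hand_eye'])
    else:
        T=np.eye(4); o=np.array(m['orientation']); T[:3,:3]=quat(o).as_matrix() if o.size==4 else o; T[:3,3]=m['origin']
    f=192/np.tan(np.radians(m['fovy'])/2)
    return m,T,f
def cloud(name,depth,st=None):
    m,T,f=cam(name,st)
    r,c=np.mgrid[0:384,0:512]
    P=np.stack([(c-m['cx'])/f*depth,-(r-m['cy'])/f*depth,-depth],-1)
    W=P@T[:3,:3].T+T[:3,3]; W[depth<=0]=np.nan
    return W
E
python3 - <<'E'
from h import *
import pickle
np.set_printoptions(precision=3,suppress=True)
D={}
ims=[]
for n in ['scene','top']:
    im,d=snapshot(n); m=camera_model(n); print(n,m)
    W=cloud(n,d); D[n]=(im,W)
    ims.append(im)
    for t in ['speaker_a','amp','interface','speaker_c','mug','jar','cup','metronome','disc_case','tuner']:
        for q in trace(n,t)[:4]:
            w=W[q['region']]; w=w[~np.isnan(w[:,0])]
            print(n,t,round(q['p'],2),np.round(q['at']),np.median(w,0),np.percentile(w,98,axis=0)) if len(w) else print(n,t,'nodepth')
    for t in ['speaker_a_heel','speaker_a_top']:
        for q in pinpoint(n,t)[:5]:
            r,c=np.round(q['at']).astype(int); print(n,t,round(q['p'],2),r,c,W[r,c])
pickle.dump(D,open('d.pkl','wb'))
for n,im in zip('st',ims): cv2.imwrite(f'pics/{n}1.png',cv2.resize(im[:,:,::-1],(800,600)))
print(sense())
E
```

```text
scene {'fovy': 45.89839382232713, 'cx': 254.22537903079677, 'cy': 194.45811007744166, 'origin': array([ 1.194, -0.185,  1.248]), 'orientation': array([0.756, 0.239, 0.189, 0.58 ])}
scene speaker_a 0.97 [182. 142.] [ 0.241 -0.321  0.092] [ 0.311 -0.224  0.101]
scene speaker_a 0.93 [234. 363.] [0.656 0.27  0.164] [0.678 0.338 0.193]
scene speaker_a 0.75 [212. 261.] [ 0.527 -0.001  0.17 ] [0.574 0.065 0.206]
scene speaker_a 0.7 [239. 162.] [ 0.533 -0.284  0.177] [ 0.576 -0.229  0.206]
scene amp 0.8 [271. 178.] [ 0.605 -0.25   0.086] [ 0.677 -0.156  0.091]
scene interface 0.7 [257. 270.] [0.599 0.014 0.068] [0.66  0.103 0.074]
scene speaker_c 0.97 [182. 142.] [ 0.241 -0.321  0.092] [ 0.311 -0.224  0.101]
scene speaker_c 0.93 [234. 363.] [0.656 0.27  0.164] [0.678 0.338 0.193]
scene speaker_c 0.75 [212. 261.] [ 0.527 -0.001  0.17 ] [0.574 0.065 0.206]
scene speaker_c 0.7 [239. 162.] [ 0.533 -0.284  0.177] [ 0.576 -0.229  0.206]
scene mug 0.71 [182. 284.] [0.349 0.13  0.057] [0.379 0.164 0.093]
scene mug 0.52 [241. 160.] [ 0.532 -0.284  0.176] [ 0.576 -0.229  0.206]
scene jar 0.68 [243. 15
[... 1771 characters left out ...]
0.514 -0.456  0.079] [ 0.558 -0.435  0.118]
top disc_case 0.67 [135. 324.] [ 0.632 -0.252  0.102] [ 0.661 -0.201  0.108]
top speaker_a_heel 0.9 186 334 [ 0.441 -0.27   0.14 ]
top speaker_a_top 0.59 148 333 [ 0.586 -0.278  0.092]
{'time_s': 1.3, 'joints': array([ 1.601,  0.385,  0.008, -0.   , -1.194, -0.259]), 'qvel': array([ 0.002,  0.002,  0.001,  0.001,  0.002, -0.001]), 'joint_efforts': array([  0.   , -39.209,  18.861,   4.191,  -0.001,  -0.   ]), 'tcp_pos': array([0.142, 0.609, 0.231]), 'tool_rot': array([ 0.   ,  0.993, -0.114,  0.   ]), 'wrist_force': array([ 0.341,  0.936, -0.075]), 'torque': array([-0.027, -0.032,  0.034]), 'gripper_force': 0.0, 'gripper_width': 0.0855120352448253}
```

View pics/s1.png

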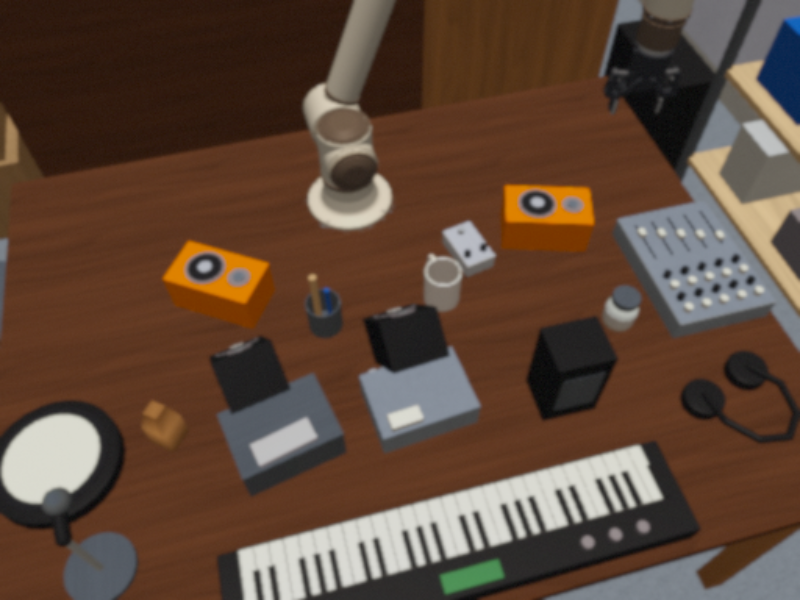

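View pics/t1.png

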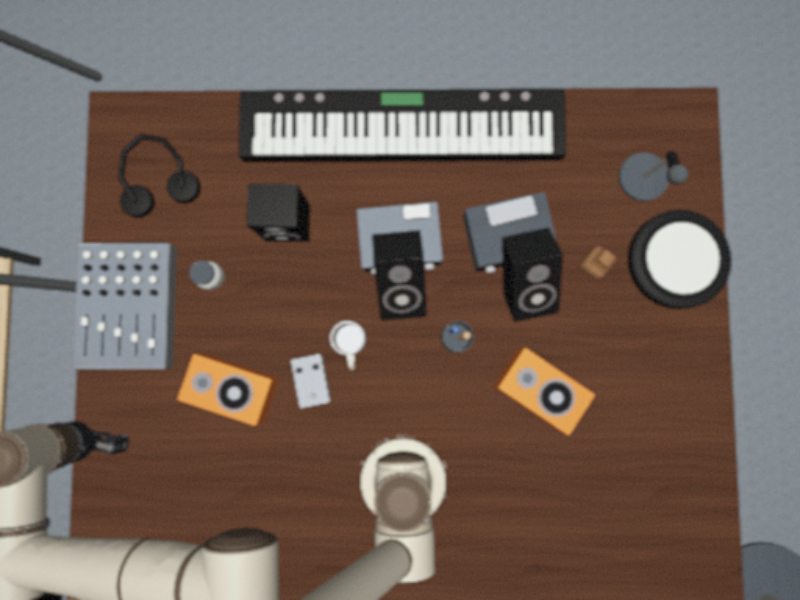

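Run:
```python
import pickle,numpy as np,cv2
D=pickle.load(open('d.pkl','rb'))
P=np.concatenate([D[n][1].reshape(-1,3) for n in D]); P=P[~np.isnan(P[:,0])]
def rect(name,box,z0,z1):
    q=P[(P[:,0]>box[0])&(P[:,0]<box[1])&(P[:,1]>box[2])&(P[:,1]<box[3])&(P[:,2]>z0)&(P[:,2]<z1)]
    (c,s,a)=cv2.minAreaRect((q[:,:2]*1000).astype(np.float32)); print(name,len(q),np.round(c),np.round(s),round(a,1),'zmax',q[:,2].max().round(3), np.round(cv2.boxPoints((c,s,a))).tolist())
# unit tops
rect('amp',(.5,.72,-.37,-.12),.08,.095)
rect('int',(.5,.72,-.1,.13),.062,.078)
rect('spkA',(.38,.6,-.36,-.2),.11,.22)
rect('spkB',(.38,.6,-.09,.1),.11,.22)
rect('spkC',(.55,.7,.19,.36),.175,.21)
rect('disc',(.55,.72,-.33,-.17),.097,.11)
rect('tuner',(.60,.72,-.1,.1),.08,.1)
for s,b in (('A',(.38,.6,-.36,-.2)),('B',(.38,.6,-.09,.1))):
    q=P[(P[:,0]>b[0])&(P[:,0]<b[1])&(P[:,1]>b[2])&(P[:,1]<b[3])&(P[:,2]>.12)]
    # top face normal candidates: RANSAC planes
    rng=np.random.default_rng(0); rem=q
    for k in range(2):
        best=None
        for i in range(300):
            p=rem[rng.choice(len(rem),3,False)]; n=np.cross(p[1]-p[0],p[2]-p[0]); 
            if np.linalg.norm(n)<1e-6: continue
            n/=np.linalg.norm(n); m=abs((rem-p[0])@n)<.003
            if best is None or m.sum()>best.sum(): best=m
        w=rem[best]; c=w.mean(0); n=np.linalg.svd(w-c,full_matrices=False)[2][2]; n*=np.sign(n[2])
        print(s,k,best.sum(),len(rem),c.round(3),n.round(3),'tilt',np.arccos(n[2]).round(3),'dir deg',np.degrees(np.arctan2(n[1],n[0])).round(1),'min',w.min(0).round(3),'max',w.max(0).round(3)); rem=rem[~best]
```

```text
amp 3398 [ 587. -256.] [156. 192.] 12.2 zmax 0.095 [[490.0, -179.0], [531.0, -367.0], [683.0, -334.0], [643.0, -146.0]]
int 3467 [576.   7.] [160. 192.] 5.3 zmax 0.078 [[487.0, 96.0], [505.0, -95.0], [665.0, -81.0], [647.0, 110.0]]
spkA 3140 [ 498. -291.] [160. 112.] 11.9 zmax 0.215 [[408.0, -252.0], [432.0, -362.0], [588.0, -329.0], [564.0, -219.0]]
spkB 3025 [497.   9.] [161. 112.] 5.5 zmax 0.215 [[411.0, 57.0], [422.0, -55.0], [582.0, -39.0], [571.0, 72.0]]
spkC 2205 [629. 287.] [114.  99.] 88.6 zmax 0.199 [[578.0, 231.0], [677.0, 228.0], [680.0, 342.0], [581.0, 345.0]]
disc 961 [ 635. -265.] [ 54. 140.] 16.1 zmax 0.11 [[590.0, -205.0], [629.0, -340.0], [681.0, -325.0], [642.0, -190.0]]
tuner 346 [638. -38.] [33. 70.] 4.4 zmax 0.096 [[619.0, -4.0], [624.0, -74.0], [657.0, -71.0], [651.0, -1.0]]
A 0 1599 3044 [ 0.536 -0.283  0.179] [0.613 0.133 0.778] tilt 0.679 dir deg 12.3 min [ 0.488 -0.343  0.146] max [ 0.585 -0.222  0.212]
A 1 733 1445 [ 0.467 -0.296  0.165] [-0.751 -0.156  0.641] tilt 0.875 dir deg -168.2 min [ 0.419 -0.354  0.12 ] max [ 0.511 -0.236  0.215]
B 0 1504 2918 [0.537 0.012 0.179] [0.632 0.051 0.773] tilt 0.687 dir deg 4.6 min [ 0.496 -0.045  0.145] max [0.579 0.07  0.211]
B 1 714 1414 [0.466 0.005 0.163] [-0.76  -0.072  0.646] tilt 0.868 dir deg -174.6 min [ 0.426 -0.051  0.121] max [0.512 0.063 0.21 ]
```

The scene view shows the two black speakers leaning on the amp (about [375, 250] of 800×600) and on the interface (about [340, 405]). Speaker C stands at about [370, 570]. The orange boxes are look-alikes.

Speaker B has yaw of about 5° and its rear top edge at (0.574, 0.016, 0.15). Speaker A has yaw of about 12° and its rear top edge at (0.574, -0.274, 0.15). I'll go behind B first, staying high, with the fingers shut.

Request:
drive_tool([
  [0, 0, 69, 0, 0, 0, 1],
  [467, -590, 69, 0, 0, -120, 1],
  [467, -590, 69, 0, 0, -120, 1],
  [467, -590, 69, 0, 0, -120, 1],
  [467, -590, 69, 0, 0, -120, 1],
  [467, -590, 69, 0, 0, -120, 1],
  [467, -590, 69, 0, 0, -120, 1],
  [467, -590, 69, 0, 0, -120, 1],
  [467, -590, 69, 0, 0, -120, 1],
  [467, -590, 69, 0, 0, -120, 1],
  [467, -590, 69, 0, 0, -120, 1],
  [467, -590, 69, 0, 0, -120, 1],
])

```text
time_s: 2.8
tcp_pos: [0.5695, 0.0679, 0.3001]
tool_rot: [0.0, -0.41, 0.912, -0.0]
wrist_force: [1.3, 1.7, -0.4]
gripper_width: 0.0001
gripper_force: 0.0
```

Request:
drive_tool([
  [0, 0, 0, 0, 0, -42, 1],
  [0, 0, 0, 0, 0, -42, 1],
  [0, 0, 0, 0, 0, -42, 1],
  [0, 0, 0, 0, 0, -42, 1],
  [0, 0, 0, 0, 0, -42, 1],
  [0, 0, 0, 0, 0, -42, 1],
  [0, 0, 0, 0, 0, -42, 1],
])

```text
time_s: 3.68
tcp_pos: [0.5684, 0.0697, 0.2998]
tool_rot: [0.0, -0.059, 0.998, 0.0]
wrist_force: [-0.2, -0.5, -0.0]
gripper_width: -0.0001
gripper_force: 0.0
```

Request:
drive_tool([
  [41, -51, 0, 0, 0, -1.6, 1],
  [41, -51, 0, 0, 0, -1.6, 1],
  [41, -51, -50, 0, 0, -1.6, 1],
  [41, -51, -100, 0, 0, -1.6, 1],
  [41, -51, -140, 0, 0, -1.6, 1],
  [41, -51, -172, 0, 0, -1.6, 1],
  [41, -51, -172, 0, 0, -1.6, 1],
])

```text
time_s: 4.55
tcp_pos: [0.6075, 0.0185, 0.1252]
tool_rot: [-0.003, -0.045, 0.999, -0.001]
wrist_force: [0.5, -0.4, 0.8]
gripper_width: -0.0
gripper_force: 0.0
```

Run:
```python
from h import *
im,d=snapshot('scene'); cv2.imwrite('pics/s2.png',cv2.resize(im[150:300,100:320,::-1],(792,540)))
print(sense()['tcp_pos'])
```

```text
[0.60914795 0.01877864 0.12749373]
```

View pics/s2.png

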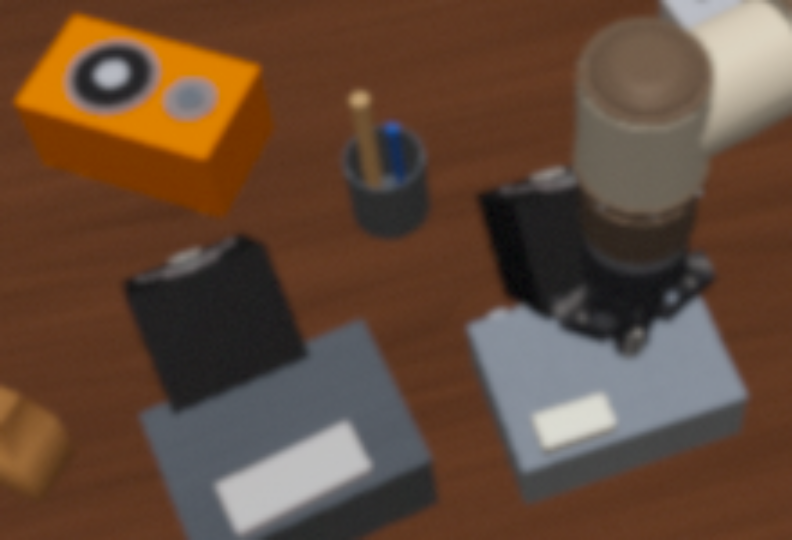

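The fingers are at about [630, 340] in the crop, behind B's rear top edge and clear of the tuner. Next is a slow push along -x in B's own axes.

Request:
drive_tool([
  [-10, -1, 0, 0, 0, 0, 1],
  [-18, -1.6, 0, 0, 0, 0, 1],
  [-24, -2.2, 0, 0, 0, 0, 1],
  [-28, -2.5, 0, 0, 0, 0, 1],
  [-32, -2.9, 0, 0, 0, 0, 1],
  [-36, -3.3, 0, 0, 0, 0, 1],
  [-40, -3.6, 0, 0, 0, 0, 1],
  [-44, -4, 0, 0, 0, 0, 1],
  [-47, -4.3, 0, 0, 0, 0, 1],
  [-50, -4.5, 0, 0, 0, 0, 1],
  [-53, -4.8, 0, 0, 0, 0, 1],
  [-55, -5, 0, 0, 0, 0, 1],
])

```text
time_s: 6.1
tcp_pos: [0.5569, 0.014, 0.1298]
tool_rot: [0.003, -0.045, 0.999, 0.0]
wrist_force: [3.8, 0.1, 7.2]
gripper_width: 0.0004
gripper_force: 0.1
```

Request:
drive_tool([
  [-2, -0.2, 0, 0, 0, 0, 1],
  [-4, -0.4, 0, 0, 0, 0, 1],
  [-6, -0.5, 0, 0, 0, 0, 1],
  [-8, -0.7, 0, 0, 0, 0, 1],
  [-10, -0.9, 0, 0, 0, 0, 1],
  [-10, -0.9, 0, 0, 0, 0, 1],
])

```text
time_s: 6.85
tcp_pos: [0.5506, 0.0137, 0.1329]
tool_rot: [0.008, -0.046, 0.999, 0.0]
wrist_force: [6.3, -0.0, 13.3]
gripper_width: 0.0
gripper_force: 0.2
```

```bash
cat > chk.py <<'E'
from h import *
import sys
box=eval(sys.argv[1]); n=sys.argv[2]
im,d=snapshot('scene'); W=cloud('scene',d)
P=W.reshape(-1,3); P=P[~np.isnan(P[:,0])]
q=P[(P[:,0]>box[0])&(P[:,0]<box[1])&(P[:,1]>box[2])&(P[:,1]<box[3])]
for z0,z1 in ((.183,.197),(.197,.23)):
    w=q[(q[:,2]>z0)&(q[:,2]<z1)]
    if len(w)>10: print(z0,len(w),w.mean(0).round(3),cv2.minAreaRect((w[:,:2]*1000).astype(np.float32)))
cv2.imwrite(f'pics/{n}.png',cv2.resize(im[150:300,100:400,::-1],(800,400)))
E
python3 chk.py "(.35,.6,-.08,.09)" s3
```

```text
0.183 237 [ 0.521 -0.013  0.19 ] ((506.5094909667969, -5.3726348876953125), (140.25469970703125, 78.85271453857422), 22.306066513061523)
0.197 450 [ 0.523 -0.003  0.212] ((509.9629211425781, 12.412513732910156), (117.1922607421875, 122.5291748046875), 4.419602394104004)
```

View pics/s3.png

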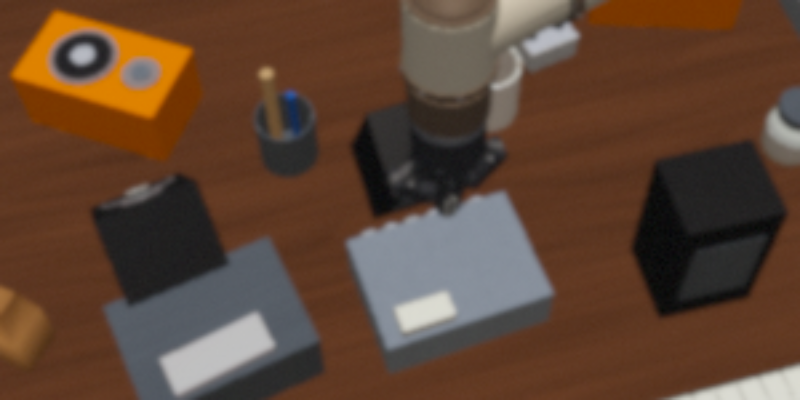

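The crop shows B part-way up with the gripper body low over its top, at about [440, 160]. The 13 N upward force suggests the body is resting on the top face. I'll raise the tool and carry on pushing with just the fingertips.

Request:
drive_tool([
  [4, 0.4, 5, 0, 0, 0, 1],
  [4, 0.4, 12, 0, 0, 0, 1],
  [4, 0.4, 18, 0, 0, 0, 1],
  [4, 0.4, 22, 0, 0, 0, 1],
  [4, 0.4, 22, 0, 0, 0, 1],
])

```text
time_s: 7.52
tcp_pos: [0.5483, 0.0132, 0.1499]
tool_rot: [0.0, -0.045, 0.999, 0.0]
wrist_force: [-0.5, -0.1, -0.2]
gripper_width: 0.0001
gripper_force: 0.0
```

Request:
drive_tool([
  [-3, -0.3, 0, 0, 0, 0, 1],
  [-5, -0.5, 0, 0, 0, 0, 1],
  [-8, -0.7, 0, 0, 0, 0, 1],
  [-10, -0.9, 0, 0, 0, 0, 1],
  [-10, -0.9, 0, 0, 0, 0, 1],
])

```text
time_s: 8.15
tcp_pos: [0.5382, 0.0122, 0.1498]
tool_rot: [0.0, -0.045, 0.999, 0.0]
wrist_force: [0.3, -0.1, -0.4]
gripper_width: -0.0001
gripper_force: 0.0
```

```bash
python3 chk.py "(.35,.6,-.08,.09)" s4
```

```text
0.183 544 [ 0.42  -0.023  0.189] ((458.72015380859375, -12.86773681640625), (194.89642333984375, 71.97342681884766), 10.535908699035645)
0.197 197 [0.546 0.014 0.213] ((541.7994995117188, 14.837287902832031), (28.871688842773438, 106.84657287597656), 3.764441728591919)
```

View pics/s4.png

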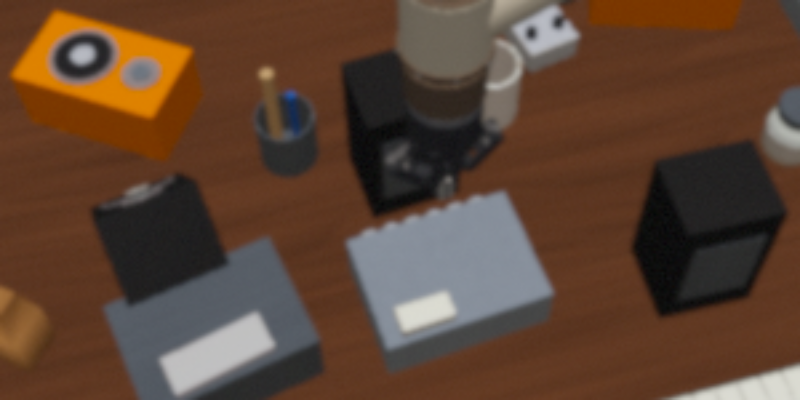

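The crop shows B standing upright with its top face level at about [110, 380]. I'll retreat upward and move behind A.

Request:
drive_tool([
  [30, 3, 20, 0, 0, 0, 1],
  [40, 3, 80, 0, 0, 0, 1],
  [50, 0, 140, 0, 0, 0, 1],
  [70, -60, 150, 0, 0, 6.8, 1],
  [70, -120, 150, 0, 0, 6.8, 1],
  [70, -180, 150, 0, 0, 6.8, 1],
  [70, -240, 150, 0, 0, 6.8, 1],
  [70, -279, 150, 0, 0, 6.8, 1],
  [70, -279, 150, 0, 0, 6.8, 1],
  [70, -279, 150, 0, 0, 6.8, 1],
])

```text
time_s: 9.45
tcp_pos: [0.6084, -0.2665, 0.2994]
tool_rot: [-0.0, -0.104, 0.995, 0.0]
wrist_force: [0.5, -0.0, 0.0]
gripper_width: 0.0001
gripper_force: 0.0
```

Request:
drive_tool([
  [0, 0, -50, 0, 0, 0, 1],
  [0, 0, -100, 0, 0, 0, 1],
  [0, 0, -140, 0, 0, 0, 1],
  [0, 0, -167, 0, 0, 0, 1],
  [0, 0, -167, 0, 0, 0, 1],
])

```text
time_s: 10.07
tcp_pos: [0.6073, -0.2649, 0.1306]
tool_rot: [-0.002, -0.105, 0.994, 0.001]
wrist_force: [-0.1, 0.8, -0.1]
gripper_width: 0.0002
gripper_force: 0.0
```

Request:
drive_tool([
  [-10, -2.1, 0, 0, 0, 0, 1],
  [-18, -3.8, 0, 0, 0, 0, 1],
  [-23, -4.9, 0, 0, 0, 0, 1],
  [-27, -5.7, 2, 0, 0, 0, 1],
  [-31, -6.6, 5, 0, 0, 0, 1],
  [-35, -7.4, 7, 0, 0, 0, 1],
  [-39, -8.3, 9, 0, 0, 0, 1],
  [-43, -9.1, 12, 0, 0, 0, 1],
  [-46, -9.8, 14, 0, 0, 0, 1],
  [-49, -10.4, 16, 0, 0, 0, 1],
  [-52, -11.1, 18, 0, 0, 0, 1],
  [-54, -11.5, 19, 0, 0, 0, 1],
])

```text
time_s: 11.58
tcp_pos: [0.5542, -0.2783, 0.1519]
tool_rot: [-0.0, -0.104, 0.995, -0.0]
wrist_force: [-0.5, 0.0, 0.3]
gripper_width: 0.0002
gripper_force: 0.0
```

Request:
drive_tool([
  [-2, -0.4, 1, 0, 0, 0, 1],
  [-5, -1.1, 2, 0, 0, 0, 1],
  [-8, -1.7, 3, 0, 0, 0, 1],
  [-11, -2.3, 4, 0, 0, 0, 1],
  [-14, -3, 5, 0, 0, 0, 1],
  [-14, -3, 5, 0, 0, 0, 1],
  [-14, -3, 5, 0, 0, 0, 1],
])

```text
time_s: 12.45
tcp_pos: [0.5404, -0.2813, 0.1568]
tool_rot: [0.0, -0.104, 0.995, -0.0]
wrist_force: [-0.0, -0.6, 0.6]
gripper_width: -0.0
gripper_force: 0.0
```

Request:
drive_tool([
  [30, 6, 10, 0, 0, 0, 1],
  [40, 8, 60, 0, 0, 0, 1],
  [40, 8, 120, 0, 0, 0, 1],
  [40, 60, 150, 0, 0, 0, 1],
  [40, 120, 150, 0, 0, 0, 1],
  [40, 150, 150, 0, 0, 0, 1],
  [40, 150, 150, 0, 0, 0, 1],
])

```text
time_s: 13.32
tcp_pos: [0.5805, -0.1292, 0.3071]
tool_rot: [0.0, -0.106, 0.994, 0.0]
wrist_force: [-0.1, -0.3, -0.3]
gripper_width: 0.0003
gripper_force: 0.0
```

Run:
```python
from h import *
import pickle
D=pickle.load(open('d.pkl','rb'))
im,d=snapshot('top'); W1=cloud('top',d)
im2,d2=snapshot('scene'); W2=cloud('scene',d2)
for n,b,h in (('A',(.36,.52,-.37,-.22),(.4605,-.298)),('B',(.36,.52,-.08,.09),(.458,.005))):
  for c,W in (('top',W1),('scene',W2)):
    P=W.reshape(-1,3); P=P[~np.isnan(P[:,0])]
    q=P[(P[:,0]>b[0])&(P[:,0]<b[1])&(P[:,1]>b[2])&(P[:,1]<b[3])&(P[:,2]>.17)&(P[:,2]<.22)]
    if len(q)<20: print(n,c,len(q)); continue
    cc=q.mean(0); nn=np.linalg.svd(q-cc,full_matrices=False)[2][2]
    r=cv2.minAreaRect((q[:,:2]*1000).astype(np.float32))
    print(n,c,len(q),cc.round(3),'tilt',np.arccos(abs(nn[2])).round(3),np.round(r[0]),np.round(r[1]),round(r[2],1),'heel0',h)
for c,W in (('top',W1),('scene',W2)):
  for t in ['speaker_c','mug','jar','cup','metronome','disc_case','tuner']:
    print(c,t,[(round(q['p'],2),np.nanmedian(W[q['region']],0).round(3).tolist()) for q in trace(c,t)[:2]])
cv2.imwrite('pics/s5.png',np.hstack([im[100:300,60:440,::-1],cv2.resize(im2[120:320,60:440,::-1],(380,200))]))
```

```text
A top 945 [ 0.412 -0.307  0.19 ] tilt 0.017 [ 412. -309.] [ 97. 112.] 12.3 heel0 (0.4605, -0.298)
A scene 1205 [ 0.42  -0.307  0.188] tilt 0.056 [ 414. -307.] [ 98. 110.] 11.9 heel0 (0.4605, -0.298)
B top 170 [ 0.416 -0.044  0.19 ] tilt 0.014 [415. -44.] [93. 21.] 5.0 heel0 (0.458, 0.005)
B scene 1060 [0.418 0.003 0.188] tilt 0.057 [413.   2.] [102. 110.] 4.8 heel0 (0.458, 0.005)
top speaker_c [(0.96, [0.614, 0.276, 0.188]), (0.79, [0.222, 0.399, 0.096])]
top mug [(0.71, [0.338, 0.138, 0.009])]
top jar [(0.63, [0.489, 0.461, 0.082])]
top cup [(0.83, [0.343, -0.13, 0.009]), (0.73, [0.512, -0.456, 0.084])]
top metronome [(0.87, [0.514, -0.456, 0.082])]
top disc_case [(0.89, [0.631, -0.254, 0.102])]
top tuner [(0.53, [0.636, -0.038, 0.086])]
scene speaker_c [(0.95, [0.229, -0.331, 0.093]), (0.84, [0.454, -0.001, 0.16])]
scene mug [(0.87, [0.352, 0.13, 0.057])]
scene jar [(0.92, [0.508, 0.461, 0.063])]
scene cup []
scene metronome [(0.57, [0.531, -0.46, 0.068]), (0.4, [0.454, 0.0, 0.162])]
scene disc_case [(0.57, [0.637, -0.252, 0.101])]
scene tuner [(0.62, [0.64, -0.034, 0.085])]
```

View pics/s5.png

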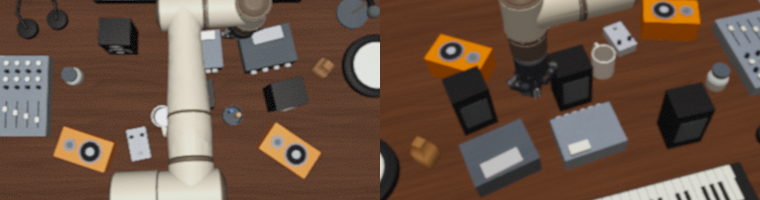

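Both speakers stand upright and square, at about [95, 285] in the left half and at [100, 470] and [75, 570] in the right half. The measured heels are within about 3 mm of where they started, and every other thing I could find is in place. The robot is clear of everything, so I'm handing in.

```bash
python3 -c "
from plant import *
print(sign_off())"
```

```text
the job is handed in; nothing more can be done
None
```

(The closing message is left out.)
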